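# Lock the dosing chamber's retaining ring with a pin spanner

## Task

Take the longer of the two pin spanners from its round rest and set both of its pins well down into the two holes of the dosing chamber's retaining ring. Turn the ring clockwise, seen from above, with the spanner until the ring's lug comes up against the stop post. Then lift the spanner out and put it back on its rest, centred and straddling it as it was, and let go.

Things in the scene. Friction and masses are not known exactly. Their poses are not given: they have to be found in the camera images.
- spanner_grip (a point): Longer steel pin spanner: its centre, in the upright black grip block, 40 mm above the underside of its level bar. x along the bar (116 long, 26 wide, 10 thick), z up. Block 34 in x, 24 in y (pinch across y), 30 below to 25 above this point. Two 10 mm pins at x = ±44, 20 long, tips 60 below this point. 0.3 kg; a half turn is the same. The shorter spanner (bar 76) does not fit.
- ring_top (a point): Centre of the level upper face, 82 mm above the table, of the steel retaining ring (152 across, 14 thick) on the round chamber; turns with it. x runs through its two 31 mm through holes at x = ±44, with 8 free below. Spanner seated: bar on this face, its centre 40 above. A lug on the ring's +y side reaches 96 out; two fixed stop posts 86 out reach 4 above the ring.
- ring (a joint): Ring angle (rad), grows clockwise seen from above. 0: lug at the open post (starts at 0 to 0.15); 0.8: lug against the other, the stop post, locked, hard end. Turns stiffly (0.15 N m), stays where left. Pins have 10 mm play all round in the holes: a centred spanner turns about 0.24 rad before it carries the ring along.
- rest_top (a point): Centre of the flat top of the longer spanner's rest, a fixed white round stub 56 mm across, top 34 above the table. The bar lies on it, the spanner's centre 40 above this point, with a pin hanging free on either side, whichever way the bar points (any direction will do).
Mind the look-alikes: they are no part of the job. What is shaped like the part that bears spanner_grip but orange or red is not meant.

How it is judged:
On the way, in this order (a step that is already met when the one before it is completed fails the run):
1. both pins of the spanner are at least 10 mm down in the ring's holes, the ring not yet turned (below 0.4 rad) (z of spanner_grip in the frame of ring_top below 0.05 m and horizontal distance between spanner_grip and ring_top below 0.016 m and angle between the x axis of spanner_grip and the x axis of ring_top, either way round below 0.35 rad and angle between spanner_grip's own z axis and vertical below 0.17 rad and value of joint ring below 0.4 rad), for 0.1 s.
2. the ring is turned to its stop (above 0.65 rad) with the spanner's pins still in the holes (z of spanner_grip in the frame of ring_top below 0.052 m and horizontal distance between spanner_grip and ring_top below 0.018 m and angle between spanner_grip's own z axis and vertical below 0.2 rad and value of joint ring above 0.65 rad), for 0.1 s.
At the end, for the whole second after the job is handed in: The ring stands within 0.15 rad of its stop (joint above 0.65 rad), and the spanner lies still and level (within 0.15 rad) on its own rest, its centre within 20 mm of the rest's centre and its bar down on the rest (centre point 34 to 46 mm above the top of the rest) (value of joint ring above 0.65 rad and horizontal distance between spanner_grip and rest_top below 0.02 m and z of spanner_grip in the frame of rest_top between 0.034 and 0.046 m and angle between spanner_grip's own z axis and vertical below 0.15 rad and linear speed of spanner below 0.02 m/s); the robot touches nothing.
It also fails if it takes over 51 s, if anything falls off the work surface, if the arm or the gripper's body presses on something with over 40 N, if the wrist force passes 120 N, or if a joint passes its speed limit or range.

## Robot

A 7-joint arm with a two-finger parallel gripper is mounted at the origin on the work surface. World frame = base frame: x ahead of the robot, y to its left, z up, the work surface at z = 0. Lengths are in m, angles in rad, forces in N, time in s.
With the tool pointing down it reaches from about 0.4 to 0.85 m from the base axis. Payload 10.4 kg.
Tool frame: the origin (TCP) lies at the very end of the fingers, on their centre line; the grasp point (between the pads) lies manip.hold_point_z behind it (manip.hold_point_z is the distance from the TCP to the grasp point, in m); z points along the fingers, x is the direction in which the jaws open and shut, and the axes are right-handed (so a half turn about z gives the same grasp; the last joint's range is limited). The gripper opens to 85 mm and grips with 20 to 120 N. Pads are 22 mm wide; open, the fingers measure 114 mm over their backs; the gripper's body (76 mm by 85 mm) begins 54 mm behind the grasp point. The pads swing forward as they close: fully open they stand 13 mm farther back than shut.
Start: joints at [1.23, 0.332, -0.065, 1.46, 0.022, 1.35, -0.088], TCP at [0.195, -0.594, 0.231] pointing down, gripper open.
Joint ranges: [-2.6, 2.6], [-0.5, 2.12], [-1.47, 1.34], [0.16, 2.42], [-1.27, 4.41], [0.06, 2.06], [-2.6, 2.6]. Speed limits (rad/s): [2.22, 2.22, 2.79, 2.79, 3.14, 3.14, 3.14].

## Interface

Orientations are given as a unit quaternion [x, y, z, w].
In Python, from workcell import readout, camera, camera_info, manip gives the robot as it stands.
- The arm moves only by the tool play_rows, never from a script. Its argument "rows" is a list of rows, each a list of 3 entries, a list of its own where there are three numbers: the shift along the world's x, y, z in mm, then the turn, a rotation vector about the world's x, y, z in degrees, then the finger opening in mm, from 0 to 85.4. In form: [[[tx, ty, tz], [rx, ry, rz], fingers], ...]. A call has 1 to 12 rows; each row shifts and turns the commanded pose from where the row before left it; what a row does not reach is not made up. A row lasts 1/8 s, in which the tool goes at most 62.5 mm and 10.7 degrees, less where a joint would pass 70% of its speed; a pose out of reach is approached as far as the arm can. A call with a gripper value outside its range is refused whole. The fingers move at their own pace and stop on an object; "force" is the grip in N (left out, the last holds). Time passes only in rows, so rows that do not move let the fingers close. It gives the time, the measured TCP pose, the force and the opening at its end, in the units of the state.
- readout.get_obs(): the state, without advancing time (a new reading comes with each control period).
- camera(name): name is "side" or "top"; returns the picture (480x640x3 uint8, blue, green, red); there is no depth.
- camera_info(name): a dict with "fx", "fy", "cx", "cy" (pixels), "k1" (the pictures are not rectified: a ray, as slopes to the right and down, at radius r is drawn at 1 + k1 r^2 times it, then the intrinsics apply), "world_from_camera" (4x4, takes a point from camera to world coordinates). Camera axes: x right, y up, looking along -z (the intrinsics and any distortion apply to the point x, -y, -z); pixel columns grow to the right and rows downward; lengths in m; the calibration is good to about 2 mm. A picture is of the moment at which its call begins. camera_info takes no time and is no camera call.
- manip.hand_in(): hands the job in, once; it reports no verdict.
The state is a dict: "clock": time; "joint_pos": joint angles; "joint_velocities": joint speeds; "tau": joint torques, N m; "position": TCP position; "ee_rot": TCP orientation; "ft_force": force on the tool from outside, world axes, zero at the start; "torque": the same for the moment, N m; "grip_width": opening from 0.0 (shut) to 1.0 (fully open).
Only numpy, scipy, OpenCV 4.12 (cv2) and the standard library are available. Lean on these libraries where they do the work, as an engineer would, in place of code of your own. Each camera call takes 0.05 s, during which the arm holds its last target.

## Working session

There is one attempt and no reset: what is moved stays moved. The work goes in short steps, Python scripts to look and compute and a tool call to move; the robot and the scene stay as the last step left them, time stands still between calls to the robot, and variables do not carry over. Pictures are saved under pics/ and viewed, and the job is handed in when it is done.

Besides the shell and the picture viewer there is one more tool, called after "Request:" by a JSON object that holds its "api" and its "payload". play_rows: Moves the arm, as the interface text tells. Its arguments: {"type":"object","properties":{"rows":{"type":"array"},"force":{"type":"number"}},"required":["rows"]}

```bash
ls; mkdir -p pics; python3 - <<'E'
from workcell import readout, camera, camera_info, manip
import cv2
o=readout.get_obs();print(o);print(manip.hold_point_z)
for n in("side","top"):
    print(n,camera_info(n)); cv2.imwrite(f"pics/{n}0.png",camera(n))
E
```

```text
pics
{'clock': 0.0, 'joint_pos': array([ 1.23040196,  0.33287629, -0.06469823,  1.46094477,  0.02158296,
        1.34987779, -0.08845837]), 'joint_velocities': array([ 0.00019716,  0.00141799,  0.00038994, -0.00135807, -0.00013878,
       -0.0008315 , -0.0006613 ]), 'tau': array([ 3.17052663e-04, -6.25456882e+01,  4.95484646e-02, -3.91605806e+01,
        1.64226437e-02,  9.96315619e-03,  1.28494506e-05]), 'position': array([ 0.19517902, -0.59335243,  0.23051151]), 'ee_rot': array([ 8.10100574e-01, -5.86290509e-01, -5.85662542e-04, -3.93822019e-04]), 'ft_force': array([ 0.63218064,  0.06887479, -0.86246301]), 'torque': array([0.0351278 , 0.00914898, 0.08568332]), 'grip_width': 0.9993559698274938}
0.0187
side {'fx': 449.4116117426123, 'fy': 449.4116117426123, 'cx': 322.37052866344095, 'cy': 246.04444857599705, 'k1': -0.012840664611746195, 'world_from_camera': array([[-0.87855215,  0.31147304, -0.36211967,  0.18113143],
       [-0.47746041, -0.59383724,  0.64760241,  0.71052237],
       [-0.01332945,  0.7418503 ,  0.67043304,  0.74388985],
       [ 0.        ,  0.        ,  0.        ,  1.        ]])}
top {'fx': 502.3265232556142, 'fy': 502.3265232556142, 'cx': 331.3819320239166, 'cy': 245.36542328501048, 'k1': -0.06377705212476151, 'world_from_camera': array([[ 0.02472842,  0.98130453, -0.19086625,  0.33536897],
       [-0.99958468,  0.02144481, -0.0192505 ,  0.07909808],
       [-0.01479751,  0.19126301,  0.98142727,  1.05724542],
       [ 0.        ,  0.        ,  0.        ,  1.        ]])}
```

View pics/side0.png

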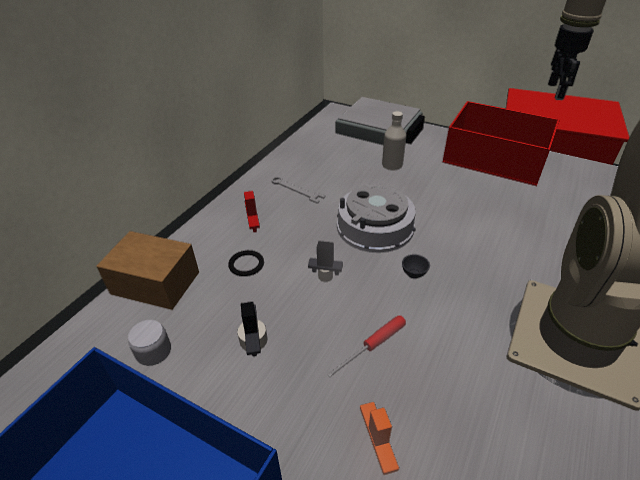

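View pics/top0.png

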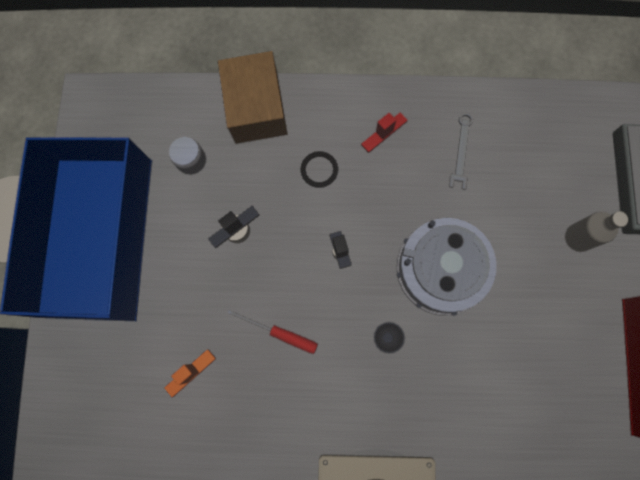

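Candidates in the top view are:
- dark spanner on a white stub at (233,226)
- dark spanner at (340,248), with a shorter bar
- red one at (384,133)
- orange one at (190,372)

The first fits: it is dark, has the longest bar and sits on a white round rest. I'll confirm it with crops.

```bash
python3 - <<'E'
import cv2,numpy as np
t=cv2.imread('pics/top0.png');s=cv2.imread('pics/side0.png')
up=lambda im,x0,x1,y0,y1,k:cv2.resize(im[y0:y1,x0:x1],None,fx=k,fy=k,interpolation=cv2.INTER_CUBIC)
cv2.imwrite('pics/c1.png',cv2.convertScaleAbs(up(t,195,365,190,280,4.7),alpha=1.8))
cv2.imwrite('pics/c2.png',cv2.convertScaleAbs(up(t,390,510,210,325,5),alpha=1.5))
cv2.imwrite('pics/c3.png',cv2.convertScaleAbs(up(s,220,430,170,365,3),alpha=1.8))
E
```

```text
(no output)
```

View pics/c1.png

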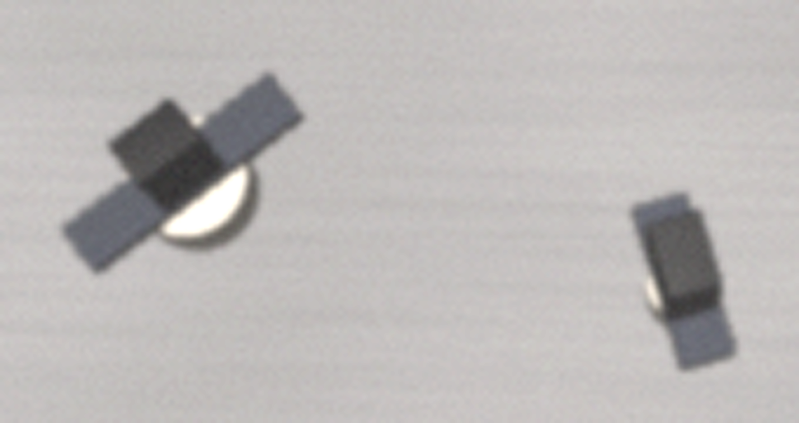

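View pics/c2.png

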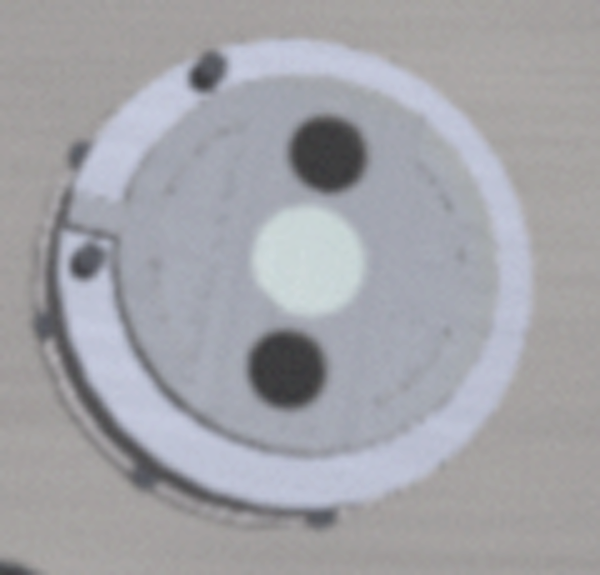

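View pics/c3.png

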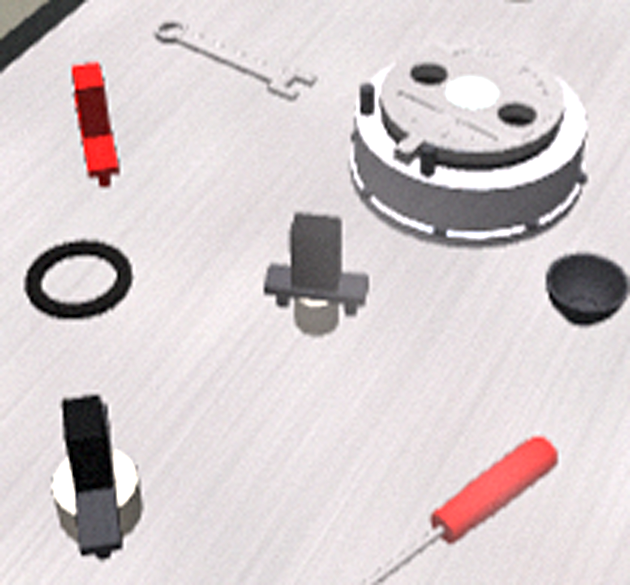

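```bash
cat > h.py <<'E'
import numpy as np,cv2
from workcell import camera_info
def ray(n,uv):
    c=camera_info(n);K=np.array([[c['fx'],0,c['cx']],[0,c['fy'],c['cy']],[0,0,1.]])
    p=cv2.undistortPoints(np.array(uv,float).reshape(-1,1,2),K,np.array([c['k1'],0,0,0,0.])).reshape(-1,2)
    T=c['world_from_camera'];d=np.c_[p[:,0],-p[:,1],-np.ones(len(p))]@T[:3,:3].T
    return T[:3,3],d
def onz(n,uv,z):
    o,d=ray(n,uv);return o+d*((z-o[2])/d[:,2])[:,None]
E
python3 - <<'E'
from h import *
t=cv2.imread('pics/top0.png');s=cv2.imread('pics/side0.png')
pc=lambda p:np.array(p)/4.7+[195,190]-.4
W=onz('top',pc([(268,72),(303,117),(98,272),(64,230)]),.044)
print('bar',W.round(4),'cen',W.mean(0)); d=(W[0]+W[1]-W[2]-W[3])/2; print(np.linalg.norm(d),np.degrees(np.arctan2(d[1],d[0])), np.linalg.norm(W[0]-W[1]))
# block top corners z=.099 : left, top, (right ~), bottom
B=onz('top',pc([(168,97),(209,144),(150,190),(108,145)]),.099);print('block',B.round(4),B.mean(0))
pr=lambda p:np.array(p)/5+[390,210]-.4
# holes by mask
g=cv2.cvtColor(t,cv2.COLOR_BGR2GRAY)
for (x,y) in((455,241),(447,284)):
    r=g[y-12:y+12,x-12:x+12];m=(r<60).astype(np.uint8);n,l,st,c=cv2.connectedComponentsWithStats(m);k=1+st[1:,4].argmax();print(c[k]+[x-12,y-12],st[k])
# ring centre disc & outlines
print('lug/posts',onz('top',pr([(208,66),(88,256)]),.086), onz('top',pr([(92,218)]),.082))
# white centre disc
for n,im,x,y,w in(('top',t,451,262,14),('side',s,377,201,12)):
    r=im[y-w:y+w,x-w:x+w];print(n,r[w,w],r[w,2])
E
```

```text
bar [[0.6152 0.2684 0.044 ]
 [0.5948 0.2516 0.044 ]
 [0.5227 0.3386 0.044 ]
 [0.5413 0.3551 0.044 ]] cen [0.56849429 0.30339314 0.044     ]
0.1134119376630922 -49.958350795470544 0.026426958977647384
block [[0.5883 0.2999 0.099 ]
 [0.5682 0.2813 0.099 ]
 [0.548  0.3049 0.099 ]
 [0.567  0.324  0.099 ]] [0.56785921 0.30253482 0.099     ]
[455.20394737 240.36842105] [  6   5  14  14 152]
[446.82716049 283.48765432] [  5   5  15  14 162]
lug/posts [[ 0.5742512  -0.09901645  0.086     ]
 [ 0.49673452 -0.05096069  0.086     ]] [[ 0.51260737 -0.05312939  0.082     ]]
top [143 143 135] [120 114 110]
side [163 163 156] [124 123 128]
```

```bash
python3 - <<'E'
from h import *
t=cv2.imread('pics/top0.png');s=cv2.imread('pics/side0.png')
H=onz('top',[(455.2,240.37),(446.83,283.49)],.082);print(H,H.mean(0),np.linalg.norm(H[0]-H[1]),np.degrees(np.arctan2(*(H[0]-H[1])[[1,0]])))
g=cv2.cvtColor(s,cv2.COLOR_BGR2GRAY);P=[]
for (x,y) in((363,195),(392,208)):
    r=g[y-8:y+8,x-10:x+10];m=(r<70).astype(np.uint8);n,l,st,c=cv2.connectedComponentsWithStats(m);k=1+st[1:,4].argmax();P.append(c[k]+[x-10,y-8]);print(P[-1],st[k])
S=onz('side',P,.082);print(S,S.mean(0),np.linalg.norm(S[0]-S[1]),np.degrees(np.arctan2(*(S[0]-S[1])[[1,0]])))
# top ring disc white center
m=((t.min(2)>132)).astype(np.uint8)
n,l,st,c=cv2.connectedComponentsWithStats(m)
k=l[262,451];print('disc',c[k],st[k],onz('top',[c[k]],.082))
cen=H.mean(0)
for p in([0.5742512,-0.09901645],[0.4967,-0.05096],[0.5126,-0.0531]):
    v=np.array(p)-cen[:2];print(np.linalg.norm(v),np.degrees(np.arctan2(v[1],v[0])))
# side estimate of spanner bar near end corners and grip block top
pc=lambda p:np.array(p)/3+[220,170]-.33
print('side bar near end',onz('side',pc([(80,549),(122,545)]),.044))
print('side block top',onz('side',pc([(64,401),(103,396),(107,412),(68,418)]),.099))
# white rest in both views
for n,im,b in(('top',t,(215,210,260,250)),('side',s,(230,310,272,355))):
    x0,y0,x1,y1=b;m=(im[y0:y1,x0:x1].min(2)>150).astype(np.uint8)
    cs=cv2.findContours(m,0,1)[0]
    for c in cs:
        if len(c)>4: print(n,cv2.boundingRect(c),np.array(cv2.boundingRect(c))[:2]+[x0,y0])
E
```

```text
[[ 0.54048272 -0.14695272  0.082     ]
 [ 0.45423592 -0.12873443  0.082     ]] [ 0.49735932 -0.13784358  0.082     ] 0.08814997148689087 -11.927500565228184
[362.48387097 194.37096774] [ 4  5 12  6 62]
[391.84507042 207.88732394] [ 4  5 13  7 71]
[[ 0.54182703 -0.14579904  0.082     ]
 [ 0.45556672 -0.12773108  0.082     ]] [ 0.49869688 -0.13676506  0.082     ] 0.08813224571119703 -11.830063929965371
disc [450.66550523 261.71777003] [441 252  20  20 287] [[ 0.4974145 -0.1370581  0.082    ]]
0.08613888298803014 26.791831674606563
0.08688607767907087 90.43478230735589
0.08610314779872943 79.80464628464657
side bar near end [[0.54330456 0.35767546 0.044     ]
 [0.52208725 0.34305873 0.044     ]]
side block top [[0.58832671 0.30011482 0.099     ]
 [0.56900015 0.28522162 0.099     ]
 [0.5592515  0.29484283 0.099     ]
 [0.57790927 0.31019161 0.099     ]]
side (8, 13, 7, 18) [238 323]
side (28, 11, 7, 17) [258 321]
```

Request:
{"api": "play_rows", "payload": {"rows": [[[20, 40, 0], [0, 0, 5], 85], [[20, 40, 0], [0, 0, 5], 85], [[20, 40, 0], [0, 0, 5], 85], [[20, 40, 0], [0, 0, 5], 85], [[20, 40, 0], [0, 0, 5], 85], [[20, 40, 0], [0, 0, 5], 85], [[20, 40, 0], [0, 0, 5], 85], [[20, 40, 0], [0, 0, 5], 85], [[20, 40, 0], [0, 0, 5], 85], [[20, 40, 0], [0, 0, 5], 85], [[20, 40, 0], [0, 0, 5], 85]], "force": 60}}

```text
clock: 1.48
position: [0.4156, -0.1523, 0.2312]
ee_rot: [0.989, -0.145, -0.0, 0.0]
ft_force: [1.5, -0.9, 0.2]
grip_width: 0.991
```

Request:
{"api": "play_rows", "payload": {"rows": [[[14, 41, 0], [0, 0, 5], 85], [[14, 41, 0], [0, 0, 5], 85], [[14, 41, 0], [0, 0, 5], 85], [[14, 41, 0], [0, 0, 5], 85], [[14, 41, 0], [0, 0, 5], 85], [[14, 41, 0], [0, 0, 5], 85], [[14, 41, 0], [0, 0, 5], 85], [[14, 41, 0], [0, 0, 5], 85], [[14, 41, 0], [0, 0, 5], 85], [[14, 41, 0], [0, 0, 5], 85], [[0, 0, 0], [0, 0, 0], 85], [[0, 0, 0], [0, 0, 0], 85]]}}

```text
clock: 2.98
position: [0.5552, 0.2558, 0.2309]
ee_rot: [0.958, 0.285, -0.0, 0.0]
ft_force: [-0.1, 0.2, 0.0]
grip_width: 0.992
```

```bash
cat > st.py <<'E'
import numpy as np
from workcell import readout
from scipy.spatial.transform import Rotation as R
o=readout.get_obs();M=R.from_quat(o['ee_rot']).as_matrix()
print(o['clock'],'pos',o['position'].round(4),'yawx',np.degrees(np.arctan2(M[1,0],M[0,0])).round(2),'z',M[:,2].round(4),'f',o['ft_force'].round(2),'t',o['torque'].round(2),'g',round(o['grip_width']*85.4,1),'q',o['joint_pos'].round(2))
E
python3 st.py
```

```text
2.975 pos [0.5552 0.2558 0.2309] yawx 33.17 z [-7.e-04 -5.e-04 -1.e+00] f [-0.12  0.15  0.05] t [-0.02 -0.02  0.02] g 84.7 q [ 0.16  0.44 -0.9   1.46  0.34  1.4  -0.16]
```

Request:
{"api": "play_rows", "payload": {"rows": [[[7, 24, 0], [0, 0, 3.4], 85], [[6.3, 23.7, 0], [0, 0, 3.4], 85], [[0, 0, -40], [0, 0, 0], 85], [[0, 0, -40], [0, 0, 0], 85], [[0, 0, -30], [0, 0, 0], 85], [[0, 0, -30], [0, 0, 0], 85], [[0, 0, -20], [0, 0, 0], 85], [[0, 0, -13], [0, 0, 0], 85], [[0, 0, 0], [0, 0, 0], 85], [[0, 0, 0], [0, 0, 0], 85]]}}

```text
clock: 4.22
position: [0.5691, 0.3044, 0.0594]
ee_rot: [0.94, 0.342, 0.001, -0.0]
ft_force: [-0.3, 0.9, 0.4]
grip_width: 0.995
```

```bash
python3 st.py; python3 - <<'E'
import cv2
from workcell import camera
for n,b in(("side",(190,230,330,370)),("top",(170,165,310,285))):
    im=camera(n);cv2.imwrite(f"pics/{n}1.png",im)
    x0,y0,x1,y1=b;cv2.imwrite(f"pics/{n}1c.png",cv2.convertScaleAbs(cv2.resize(im[y0:y1,x0:x1],None,fx=4,fy=4,interpolation=2),alpha=1.8))
E
```

```text
4.225 pos [0.5691 0.3044 0.0594] yawx 40.0 z [ 1.4e-03  8.0e-04 -1.0e+00] f [-0.25  0.86  0.4 ] t [ 0.01  0.01 -0.04] g 84.9 q [ 0.03  0.67 -0.83  1.55  0.52  1.15 -0.2 ]
```

View pics/side1c.png

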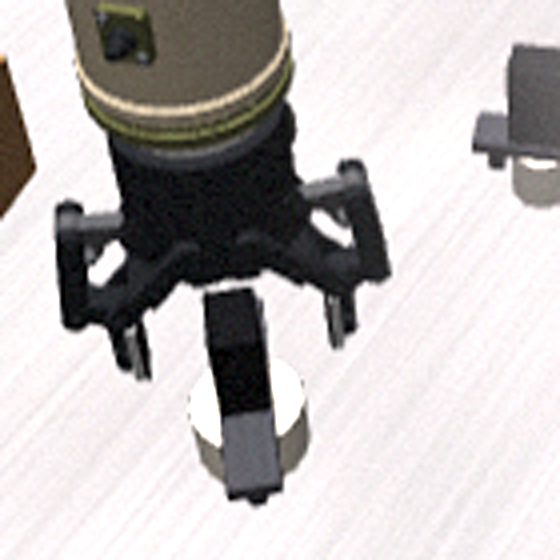

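View pics/top1c.png

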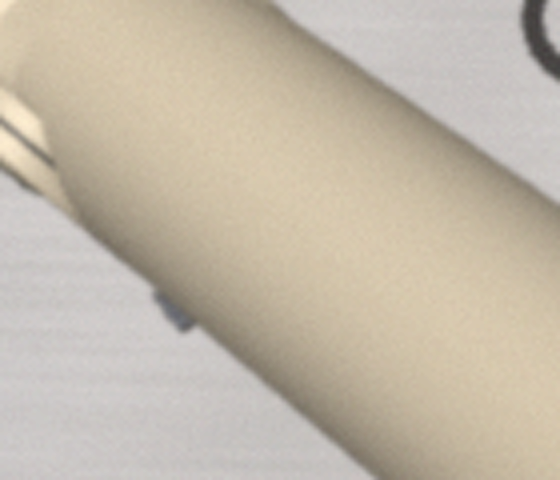

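The jaws straddle the block with even gaps, so I'll close.

Request:
{"api": "play_rows", "payload": {"rows": [[[0, 0, 0], [0, 0, 0], 60], [[0, 0, 0], [0, 0, 0], 40], [[0, 0, 0], [0, 0, 0], 28], [[0, 0, 0], [0, 0, 0], 15], [[0, 0, 0], [0, 0, 0], 10], [[0, 0, 0], [0, 0, 0], 10], [[0, 0, 0], [0, 0, 0], 10], [[0, 0, 0], [0, 0, 0], 10]], "force": 60}}

```text
clock: 5.32
position: [0.5688, 0.3041, 0.0586]
ee_rot: [0.94, 0.342, 0.0, -0.0]
ft_force: [1.4, 0.0, 2.9]
grip_width: 0.273
```

```bash
python3 st.py
```

```text
5.325 pos [0.5688 0.3041 0.0586] yawx 40.01 z [ 5.e-04  4.e-04 -1.e+00] f [1.44 0.01 2.89] t [ 0.1  -0.21 -0.04] g 23.3 q [ 0.03  0.67 -0.83  1.55  0.52  1.15 -0.2 ]
```

Request:
{"api": "play_rows", "payload": {"rows": [[[0, 0, 10], [0, 0, 0], 10], [[0, 0, 30], [0, 0, 0], 10], [[0, 0, 40], [0, 0, 0], 10], [[0, 0, 40], [0, 0, 0], 10], [[0, 0, 20], [0, 0, 0], 10], [[0, 0, 0], [0, 0, 0], 10]]}}

```text
clock: 6.08
position: [0.5688, 0.3042, 0.199]
ee_rot: [0.94, 0.342, 0.001, 0.0]
ft_force: [0.4, -0.6, -4.0]
grip_width: 0.272
```

Request:
{"api": "play_rows", "payload": {"rows": [[[-5, -37, 0], [0, 0, 3], 10], [[-6, -37, 0], [0, 0, 3], 10], [[-6, -37, 0], [0, 0, 3], 10], [[-6, -37, 0], [0, 0, 3], 10], [[-6, -37, 0], [0, 0, 3], 10], [[-6, -37, 0], [0, 0, 3], 10], [[-6, -37, 0], [0, 0, 3], 10], [[-6, -37, 0], [0, 0, 4], 10], [[-6, -37, 0], [0, 0, 4], 10], [[-6, -37, 0], [0, 0, 4], 10], [[-6, -37, 0], [0, 0, 3], 10], [[-6, -34, 0], [0, 0, 2], 10]]}}

```text
clock: 7.58
position: [0.4961, -0.1385, 0.1964]
ee_rot: [0.777, 0.63, -0.001, -0.001]
ft_force: [-0.1, -0.3, -3.1]
grip_width: 0.271
```

Request:
{"api": "play_rows", "payload": {"rows": [[[0, 0, 0], [0, 0, 0], 10], [[0, 0, 0], [0, 0, 0], 10]]}}

```text
clock: 7.82
position: [0.497, -0.1364, 0.1971]
ee_rot: [0.777, 0.629, -0.0, -0.001]
ft_force: [0.6, -0.0, -4.3]
grip_width: 0.272
```

```bash
python3 st.py; python3 - <<'E'
import cv2
from workcell import camera
for n,b in(("side",(310,100,450,260)),("top",(170,165,310,285))):
    im=camera(n);cv2.imwrite(f"pics/{n}2.png",im)
    x0,y0,x1,y1=b;cv2.imwrite(f"pics/{n}2c.png",cv2.convertScaleAbs(cv2.resize(im[y0:y1,x0:x1],None,fx=3.7,fy=3.7,interpolation=2),alpha=1.8))
E
```

```text
7.825 pos [ 0.497  -0.1364  0.1971] yawx 78.0 z [-0.0017  0.0014 -1.    ] f [ 0.64 -0.02 -4.28] t [ 0.01 -0.   -0.01] g 23.2 q [ 1.05  0.23 -0.97  1.75  0.2   1.26  1.39]
```

View pics/side2c.png

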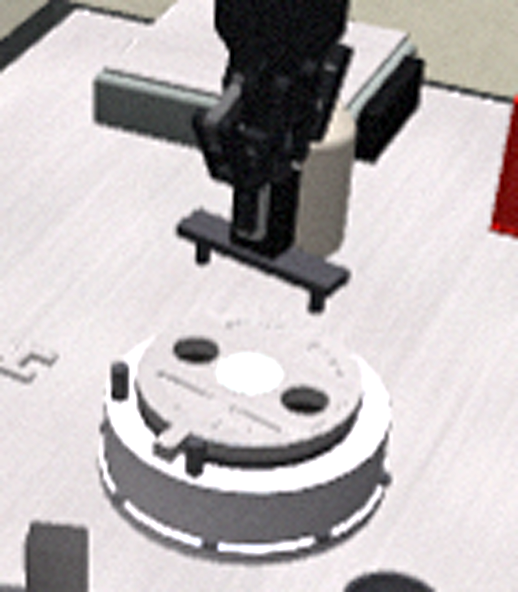

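View pics/top2.png

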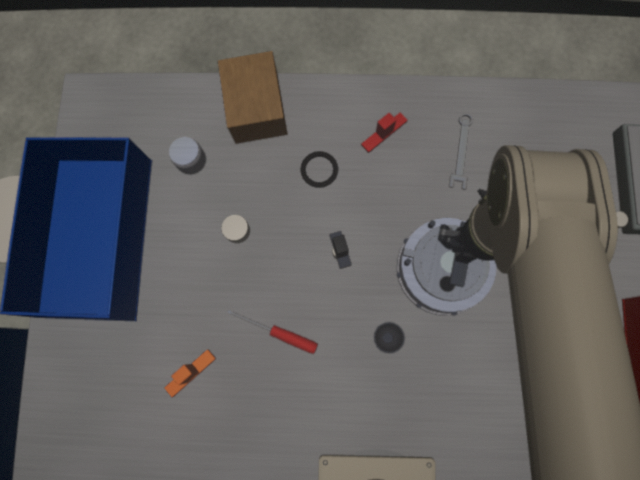

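```bash
python3 - <<'E'
from h import *
for n,b in(('top',(205,200,265,260)),('side',(225,305,280,365))):
    im=cv2.imread(f'pics/{n}2.png');x0,y0,x1,y1=b;r=im[y0:y1,x0:x1]
    m=((r.min(2)>(125 if n=='top' else 165))).astype(np.uint8)
    c=max(cv2.findContours(m,0,1)[0],key=cv2.contourArea);e=cv2.fitEllipse(c);p=np.array(e[0])+[x0,y0];print(n,p,e,onz(n,[p],.034))
pc=lambda p:np.array(p)/3.7+[310,100]-.36
print(onz('side',pc([(204,260),(317,306)]),.1525))
B=onz('side',pc([(192,211),(350,270),(338,281),(178,228)]),.1825);print(B,B.mean(0))
E
```

```text
top [233.89596176 226.83642387] ((28.89596176147461, 26.836423873901367), (24.017807006835938, 25.251585006713867), 54.33222961425781) [[0.56956029 0.30504799 0.034     ]]
side [250.56290245 330.60759354] ((25.562902450561523, 25.607593536376953), (18.75525665283203, 24.0269832611084), 73.43482971191406) [[0.57117698 0.30688111 0.034     ]]
[[ 0.54073359 -0.14882431  0.1525    ]
 [ 0.45589634 -0.13309547  0.1525    ]]
[[ 0.5534482  -0.15454574  0.1825    ]
 [ 0.43853374 -0.13605586  0.1825    ]
 [ 0.44063094 -0.12126183  0.1825    ]
 [ 0.55265687 -0.13168326  0.1825    ]] [ 0.49631744 -0.13588667  0.1825    ]
```

```bash
python3 - <<'E'
import cv2
im=cv2.imread('pics/side2.png')[150:210,345:420]
cv2.imwrite('pics/s2z.png',cv2.convertScaleAbs(cv2.resize(im,None,fx=10,fy=10,interpolation=2),alpha=1.8))
E
```

```text
(no output)
```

View pics/s2z.png

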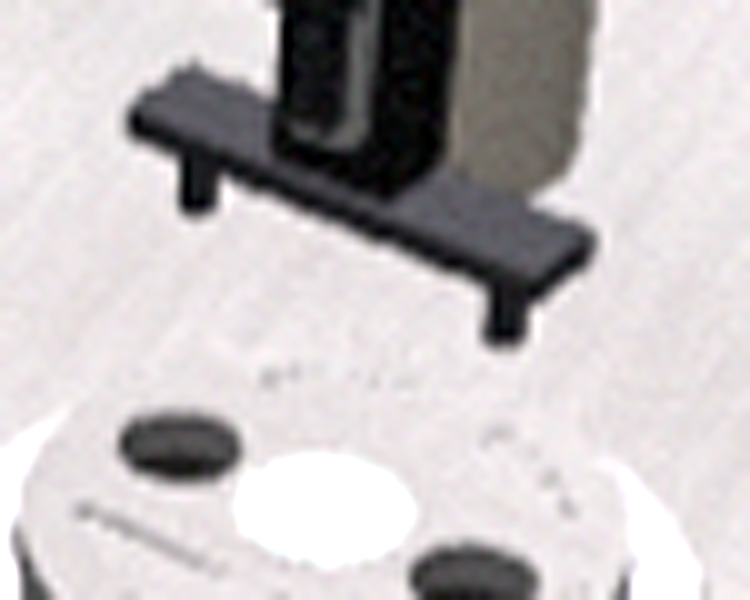

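Request:
{"api": "play_rows", "payload": {"rows": [[[1.2, -0.6, -20], [0, 0, 0], 10], [[0, 0, -25], [0, 0, 0], 10], [[0, 0, -15], [0, 0, 0], 10], [[0, 0, -4], [0, 0, 0], 10], [[0, 0, -4], [0, 0, 0], 10], [[0, 0, -4], [0, 0, 0], 10], [[0, 0, -4], [0, 0, 0], 10], [[0, 0, -1], [0, 0, 0], 10], [[0, 0, 0], [0, 0, 0], 10]]}}

```text
clock: 9.05
position: [0.4989, -0.1377, 0.1214]
ee_rot: [0.777, 0.629, 0.0, 0.0]
ft_force: [-0.0, 0.3, -3.1]
grip_width: 0.275
```

```bash
python3 st.py
```

```text
9.05 pos [ 0.4989 -0.1377  0.1214] yawx 78.0 z [ 1.e-04  1.e-04 -1.e+00] f [-0.01  0.33 -3.1 ] t [ 0.01 -0.02 -0.04] g 23.5 q [ 1.    0.33 -0.94  1.84  0.29  1.12  1.32]
```

Request:
{"api": "play_rows", "payload": {"rows": [[[0, 0, -4], [0, 0, 0], 10], [[0, 0, -4], [0, 0, 0], 10], [[0, 0, -3.5], [0, 0, 0], 10], [[0, 0, 0], [0, 0, 0], 10], [[0, 0, 0], [0, 0, 0], 10]]}}

```text
clock: 9.68
position: [0.4989, -0.1376, 0.1099]
ee_rot: [0.777, 0.629, 0.0, -0.0]
ft_force: [-0.5, 0.2, -4.2]
grip_width: 0.274
```

```bash
python3 st.py;  python3 - <<'E'
import cv2
from workcell import camera
for n,b in(("side",(320,130,430,260)),):
    im=camera(n);cv2.imwrite(f"pics/{n}3.png",im)
    x0,y0,x1,y1=b;cv2.imwrite(f"pics/{n}3c.png",cv2.convertScaleAbs(cv2.resize(im[y0:y1,x0:x1],None,fx=4.5,fy=4.5,interpolation=2),alpha=1.8))
E
```

```text
9.675 pos [ 0.4989 -0.1376  0.1099] yawx 78.01 z [ 1.e-04  1.e-04 -1.e+00] f [-0.53  0.22 -4.17] t [-0.01 -0.07  0.05] g 23.4 q [ 0.99  0.34 -0.93  1.85  0.31  1.1   1.31]
```

View pics/side3c.png

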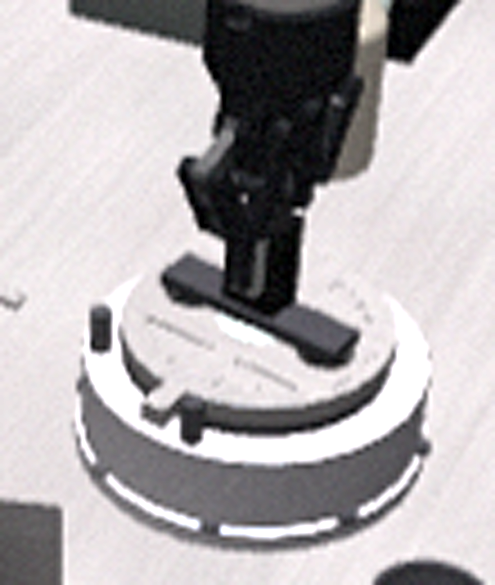

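Request:
{"api": "play_rows", "payload": {"rows": [[[0, 0, 0], [0, 0, -4], 10], [[0, 0, 0], [0, 0, -4], 10], [[0, 0, 0], [0, 0, -4], 10], [[0, 0, 0], [0, 0, -4], 10], [[0, 0, 0], [0, 0, -4], 10], [[0, 0, 0], [0, 0, -4], 10], [[0, 0, 0], [0, 0, 0], 10]]}}

```text
clock: 10.6
position: [0.4989, -0.1377, 0.11]
ee_rot: [0.891, 0.454, 0.0, 0.0]
ft_force: [-0.3, -0.5, -3.2]
grip_width: 0.273
```

```bash
python3 st.py
```

```text
10.6 pos [ 0.4989 -0.1377  0.11  ] yawx 54.03 z [ 2.e-04 -2.e-04 -1.e+00] f [-0.25 -0.48 -3.21] t [-0.13  0.01  0.04] g 23.3 q [ 0.93  0.32 -0.86  1.85  0.27  1.09  0.92]
```

Request:
{"api": "play_rows", "payload": {"rows": [[[0, 0, 0], [0, 0, -4], 10], [[0, 0, 0], [0, 0, -4], 10], [[0, 0, 0], [0, 0, -4], 10], [[0, 0, 0], [0, 0, -4], 10], [[0, 0, 0], [0, 0, -4], 10], [[0, 0, 0], [0, 0, -4], 10], [[0, 0, 0], [0, 0, -2], 10], [[0, 0, 0], [0, 0, 0], 10]]}}

```text
clock: 11.6
position: [0.4987, -0.1379, 0.1099]
ee_rot: [0.97, 0.243, -0.0, 0.0]
ft_force: [-2.6, -2.6, -1.5]
grip_width: 0.269
```

```bash
python3 st.py;  python3 - <<'E'
import cv2
from workcell import camera
for n,b in(("side",(320,130,430,260)),):
    im=camera(n);cv2.imwrite(f"pics/{n}4.png",im)
    x0,y0,x1,y1=b;cv2.imwrite(f"pics/{n}4c.png",cv2.convertScaleAbs(cv2.resize(im[y0:y1,x0:x1],None,fx=4.5,fy=4.5,interpolation=2),alpha=1.8))
E
```

```text
11.6 pos [ 0.4987 -0.1379  0.1099] yawx 28.07 z [-1.e-04 -4.e-04 -1.e+00] f [-2.64 -2.6  -1.53] t [-0.54  0.52  0.18] g 23.0 q [ 0.87  0.3  -0.78  1.85  0.24  1.08  0.49]
```

View pics/side4c.png

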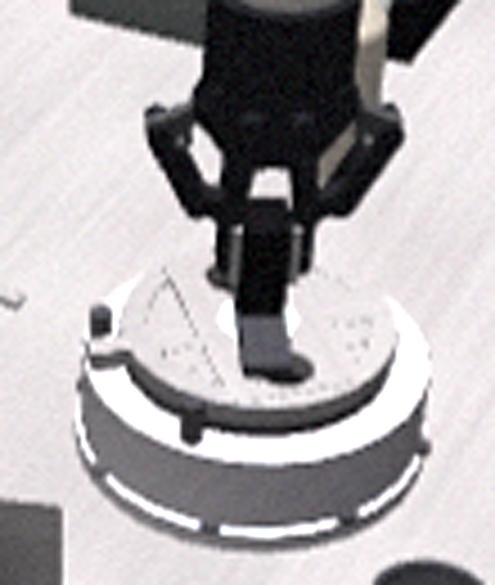

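The ring is following, and the lug is now close to the stop post. I'll continue in smaller steps.

Request:
{"api": "play_rows", "payload": {"rows": [[[0, 0, 0], [0, 0, -2], 10], [[0, 0, 0], [0, 0, -2], 10], [[0, 0, 0], [0, 0, 0], 10]]}}

```text
clock: 12.02
position: [0.4989, -0.1378, 0.1098]
ee_rot: [0.978, 0.208, 0.0, 0.0]
ft_force: [-1.7, -2.7, -1.5]
grip_width: 0.272
```

```bash
python3 st.py
```

```text
12.025 pos [ 0.4989 -0.1378  0.1098] yawx 23.96 z [ 2.e-04 -2.e-04 -1.e+00] f [-1.72 -2.74 -1.52] t [-0.82  0.58  0.12] g 23.2 q [ 0.86  0.3  -0.77  1.85  0.23  1.08  0.42]
```

Request:
{"api": "play_rows", "payload": {"rows": [[[0, 0, 0], [0, 0, -1.5], 10], [[0, 0, 0], [0, 0, -1.5], 10], [[0, 0, 0], [0, 0, 0], 10]]}}

```text
clock: 12.4
position: [0.4986, -0.1379, 0.1098]
ee_rot: [0.983, 0.182, -0.0, 0.0]
ft_force: [-3.2, -5.1, 0.2]
grip_width: 0.273
```

```bash
python3 st.py;  python3 - <<'E'
import cv2
from workcell import camera
for n,b in(("side",(320,190,370,240)),):
    im=camera(n);cv2.imwrite(f"pics/{n}5.png",im)
    x0,y0,x1,y1=b;cv2.imwrite(f"pics/{n}5c.png",cv2.convertScaleAbs(cv2.resize(im[y0:y1,x0:x1],None,fx=11,fy=11,interpolation=2),alpha=1.8))
E
```

```text
12.4 pos [ 0.4986 -0.1379  0.1098] yawx 20.95 z [-5.e-04 -4.e-04 -1.e+00] f [-3.23 -5.08  0.16] t [-0.98  0.96  0.35] g 23.3 q [ 0.86  0.29 -0.77  1.86  0.23  1.08  0.37]
```

View pics/side5c.png

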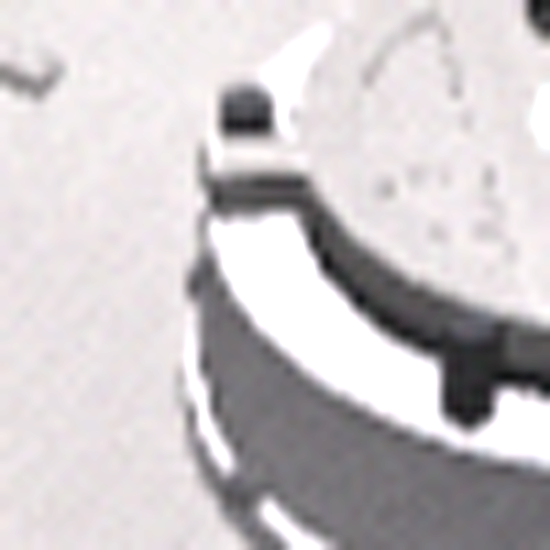

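Torque rose to 0.35 N m and the lug is against the post. I'll nudge a little further, back off within the play, then lift.

Request:
{"api": "play_rows", "payload": {"rows": [[[0, 0, 0], [0, 0, -1], 10], [[0, 0, 0], [0, 0, 0], 10], [[0, 0, 0], [0, 0, 4], 10], [[0, 0, 0], [0, 0, 5], 10], [[0, 0, 0], [0, 0, 4], 10], [[0, 0, 0], [0, 0, 0], 10]]}}

```text
clock: 13.2
position: [0.4993, -0.1367, 0.1098]
ee_rot: [0.959, 0.284, 0.001, -0.0]
ft_force: [0.5, -0.3, -3.5]
grip_width: 0.273
```

```bash
python3 st.py
```

```text
13.2 pos [ 0.4993 -0.1367  0.1098] yawx 32.98 z [ 9.0e-04  1.2e-03 -1.0e+00] f [ 0.5  -0.27 -3.48] t [-0.05  0.   -0.06] g 23.3 q [ 0.88  0.3  -0.8   1.85  0.24  1.08  0.57]
```

Request:
{"api": "play_rows", "payload": {"rows": [[[0, 0, 5], [0, 0, 0], 10], [[0, 0, 8], [0, 0, 0], 10], [[0, 0, 10], [0, 0, 0], 10], [[0, 0, 20], [0, 0, 0], 10], [[0, 0, 25], [0, 0, 0], 10], [[0, 0, 20], [0, 0, 0], 10], [[0, 0, 0], [0, 0, 0], 10]]}}

```text
clock: 14.08
position: [0.4998, -0.1377, 0.1996]
ee_rot: [0.959, 0.284, 0.001, 0.001]
ft_force: [0.2, -0.1, -3.7]
grip_width: 0.273
```

Request:
{"api": "play_rows", "payload": {"rows": [[[5, 37, 0], [0, 0, 0], 10], [[6, 37, 0], [0, 0, 0], 10], [[6, 37, 0], [0, 0, 0], 10], [[6, 37, 0], [0, 0, 0], 10], [[6, 37, 0], [0, 0, 1], 10], [[6, 37, 0], [0, 0, 1], 10], [[6, 37, 0], [0, 0, 1], 10], [[6, 37, 0], [0, 0, 1], 10], [[6, 37, 0], [0, 0, 1], 10], [[6, 37, 0], [0, 0, 1], 10], [[6, 37, 0], [0, 0, 1], 10], [[6, 35, 0], [0, 0, 0], 10]]}}

```text
clock: 15.58
position: [0.5697, 0.3054, 0.1966]
ee_rot: [0.94, 0.342, -0.001, 0.0]
ft_force: [0.1, -1.0, -2.9]
grip_width: 0.273
```

Request:
{"api": "play_rows", "payload": {"rows": [[[0, 0, 0], [0, 0, 0], 10], [[0, 0, 0], [0, 0, 0], 10]]}}

```text
clock: 15.82
position: [0.5697, 0.3038, 0.1969]
ee_rot: [0.94, 0.342, -0.001, 0.0]
ft_force: [0.1, 0.1, -3.0]
grip_width: 0.276
```

```bash
python3 st.py;  python3 - <<'E'
import cv2
from workcell import camera
for n,b in(("side",(190,220,330,370)),("top",(390,210,510,325))):
    im=camera(n);cv2.imwrite(f"pics/{n}6.png",im)
    x0,y0,x1,y1=b;cv2.imwrite(f"pics/{n}6c.png",cv2.convertScaleAbs(cv2.resize(im[y0:y1,x0:x1],None,fx=4,fy=4,interpolation=2),alpha=1.8))
E
```

```text
15.825 pos [0.5697 0.3038 0.1969] yawx 39.99 z [-1.e-03 -9.e-04 -1.e+00] f [ 0.08  0.06 -3.03] t [-0.   -0.04 -0.01] g 23.6 q [ 0.08  0.56 -0.93  1.41  0.45  1.39 -0.15]
```

View pics/side6c.png

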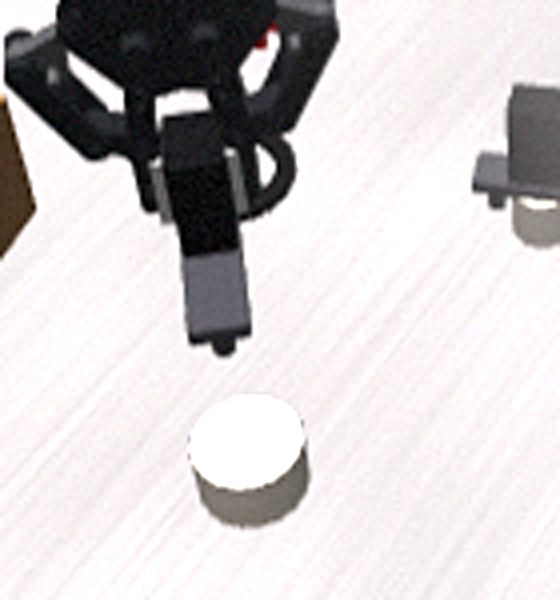

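View pics/top6c.png

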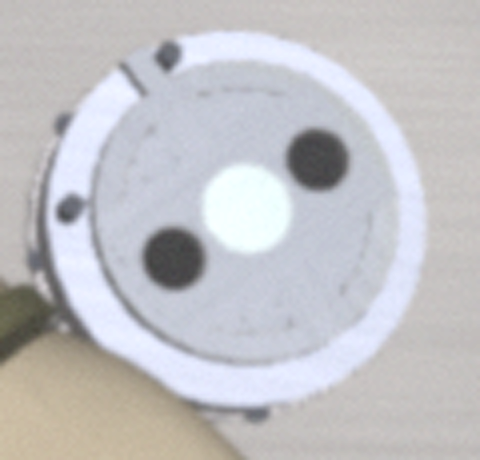

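The lug rests on the stop post. Next I'll check the bar's position in the hand against the expected pose.

```bash
python3 - <<'E'
from h import *
pc=lambda p:np.array(p)/4+[190,220]-.37
B=onz('side',pc([(190,335),(250,326)]),.1823);print(B,B.mean(0))
a=np.radians(-50);u=np.array([np.cos(a),np.sin(a)]);print('expected near end',np.array([.5697,.3038])-.058*u)
H=onz('top',np.array([(318,159),(174,258)])/4+[390,210]-.37,.082);print(np.degrees(np.arctan2(*(H[0]-H[1])[[1,0]])))
E
```

```text
[[0.54130924 0.3561879  0.1823    ]
 [0.52230805 0.34064199 0.1823    ]] [0.53180864 0.34841495 0.1823    ]
expected near end [0.53241832 0.34823058]
-54.791224865833364
```

Request:
{"api": "play_rows", "payload": {"rows": [[[0.8, 2, -20], [0, 0, 0], 10], [[0, 0, -35], [0, 0, 0], 10], [[0, 0, -35], [0, 0, 0], 10], [[0, 0, -25], [0, 0, 0], 10], [[0, 0, -12], [0, 0, 0], 10], [[0, 0, -6], [0, 0, 0], 10], [[0, 0, -3], [0, 0, 0], 10], [[0, 0, -1.5], [0, 0, 0], 10], [[0, 0, 0], [0, 0, 0], 10], [[0, 0, 0], [0, 0, 0], 10]]}}

```text
clock: 17.18
position: [0.5708, 0.3065, 0.0607]
ee_rot: [0.94, 0.342, 0.0, -0.0]
ft_force: [0.3, -0.5, -2.5]
grip_width: 0.274
```

```bash
python3 st.py
```

```text
17.175 pos [0.5708 0.3065 0.0607] yawx 40.01 z [ 6.e-04  3.e-04 -1.e+00] f [ 0.31 -0.53 -2.46] t [ 0.03 -0.01  0.08] g 23.4 q [ 0.05  0.68 -0.86  1.54  0.55  1.17 -0.22]
```

Request:
{"api": "play_rows", "payload": {"rows": [[[0, 0, -1], [0, 0, 0], 10], [[0, 0, -1], [0, 0, 0], 10], [[0, 0, 0], [0, 0, 0], 10], [[0, 0, 0], [0, 0, 0], 10]]}}

```text
clock: 17.68
position: [0.5707, 0.3064, 0.0586]
ee_rot: [0.94, 0.342, 0.0, -0.0]
ft_force: [-0.7, -0.1, 0.7]
grip_width: 0.274
```

```bash
python3 st.py
```

```text
17.675 pos [0.5707 0.3064 0.0586] yawx 40.01 z [ 2.e-04  1.e-04 -1.e+00] f [-0.73 -0.12  0.67] t [-0.23  0.25 -0.04] g 23.4 q [ 0.05  0.69 -0.86  1.54  0.55  1.17 -0.22]
```

Contact: the spanner's weight is now carried by the rest. I'll release and rise.

Request:
{"api": "play_rows", "payload": {"rows": [[[0, 0, 0], [0, 0, 0], 26], [[0, 0, 0], [0, 0, 0], 32], [[0, 0, 0], [0, 0, 0], 45], [[0, 0, 0], [0, 0, 0], 60], [[0, 0, 0], [0, 0, 0], 80], [[0, 0, 0], [0, 0, 0], 85], [[0, 0, 0], [0, 0, 0], 85]]}}

```text
clock: 18.55
position: [0.5706, 0.3064, 0.0583]
ee_rot: [0.94, 0.342, 0.0, -0.0]
ft_force: [0.3, 0.2, -0.1]
grip_width: 0.993
```

Request:
{"api": "play_rows", "payload": {"rows": [[[0, 0, 10], [0, 0, 0], 85], [[0, 0, 25], [0, 0, 0], 85], [[0, 0, 40], [0, 0, 0], 85], [[0, 0, 40], [0, 0, 0], 85], [[0, 0, 40], [0, 0, 0], 85], [[-10, -40, 0], [0, 0, 0], 85], [[-10, -40, 0], [0, 0, 0], 85], [[-10, -40, 0], [0, 0, 0], 85], [[-10, -40, 0], [0, 0, 0], 85], [[-10, -40, 0], [0, 0, 0], 85], [[0, 0, 0], [0, 0, 0], 85], [[0, 0, 0], [0, 0, 0], 85]]}}

```text
clock: 20.05
position: [0.5207, 0.107, 0.214]
ee_rot: [0.94, 0.342, 0.001, 0.0]
ft_force: [-0.1, 1.2, -0.9]
grip_width: 0.995
```

```bash
python3 st.py;  python3 - <<'E'
import cv2,numpy as np
from workcell import camera
L=[]
for n,b in(("side",(200,270,300,370)),("top",(185,175,285,275))):
    im=camera(n);cv2.imwrite(f"pics/{n}7.png",im)
    x0,y0,x1,y1=b;L.append(cv2.convertScaleAbs(cv2.resize(im[y0:y1,x0:x1],None,fx=4,fy=4,interpolation=2),alpha=1.8))
cv2.imwrite("pics/fin.png",np.hstack(L))
E
```

```text
20.05 pos [0.5207 0.107  0.214 ] yawx 40.03 z [ 1.e-03  2.e-04 -1.e+00] f [-0.1   1.19 -0.86] t [ 0.01 -0.02 -0.02] g 85.0 q [ 0.58  0.27 -1.    1.69  0.24  1.31  0.23]
```

View pics/fin.png

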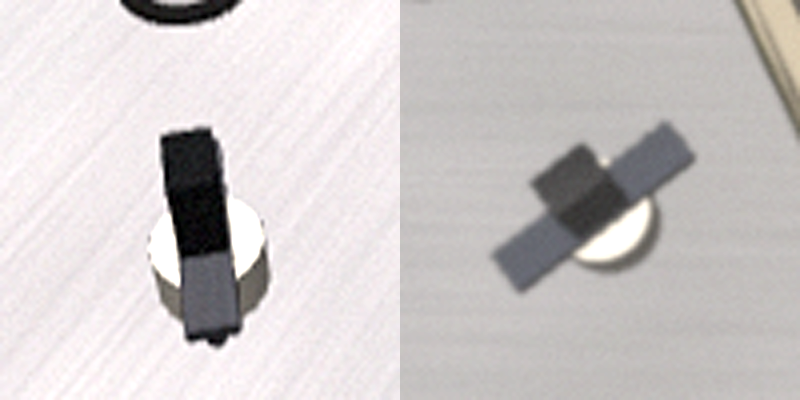

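View pics/top7.png

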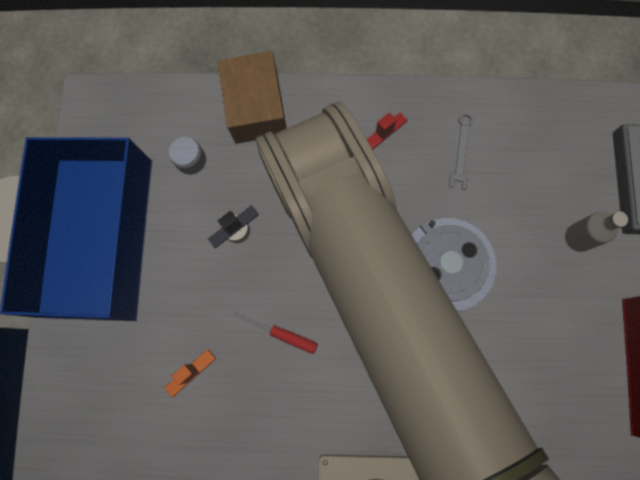

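```bash
python3 - <<'E'
from h import *
B=onz('top',np.array([(265,120),(295,158),(120,293),(91,255)])/4+[185,175]-.37,.044);print(B.mean(0),'rest .5696 .3050')
from workcell import manip
manip.hand_in()
E
```

```text
[0.56868213 0.30502413 0.044     ] rest .5696 .3050
the job is handed in; nothing more can be done
```

The job is done and handed in at about 20 s of the 51 s allowed; the hand-in gives no verdict.

- **Turning the ring:** I took the longer dark spanner from its white rest and set both pins about 17 mm down into the ring's holes, with no contact force. I then turned it clockwise until the torque rose to 0.35 N m at the stop. The holes now stand 42.9° further round, which puts the ring joint at roughly 0.8 rad. The top picture shows the lug against the stop post.
- **Back on the rest:** I lifted the spanner out, set it on its rest and let go, then moved the gripper clear. In the last top picture the bar's centre is about 1 mm from the rest's centre, and the bar straddles the rest and looks level.
- **Disagreements:** the two cameras differed by about 1–3 mm on where the ring, the rest and the spanner are, inside the tolerances. No check failed.

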